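# Clamp a model block in the gluing jig with the guarded knob

### The arm

A 6-joint arm with a two-finger parallel gripper is mounted at the origin on the work surface. World frame = base frame: x ahead of the robot, y to its left, z up, the work surface at z = 0. Lengths are in mm, angles in degrees, forces in N, time in s.
With the tool pointing down it reaches from about 300 to 850 mm from the base axis. Payload 4.2 kg.
Tool frame: the origin (TCP) lies on the front face of the gripper's body, between the roots of the fingers; the fingertips stand 78 mm ahead of it and the grasp point (between the pads) lies 60 mm ahead of it; x points along the fingers, y is the direction in which the jaws open and shut, and the axes are right-handed (so a half turn about x gives the same grasp; the last joint's range is limited). The gripper opens to 91 mm and grips with 3 to 60 N. Pads are 32 mm wide; open, the fingers measure 118 mm over their backs; the gripper's body (76 mm by 178 mm) begins 60 mm behind the grasp point.
Start: joints at [67.494, 18.312, 89.639, -0, 72.044, -1.146], TCP at [209.43, 535.513, 292.276] pointing down, gripper open.
Joint ranges: [-177.97, 177.97], [-48.28, 115.42], [12.27, 149.76], [-77.06, 257.06], [2.81, 150.46], [-146.56, 146.56]. Speed limits (degrees/s): [147.25, 147.25, 180, 180, 180, 180].

### API

Orientations are given as [roll, pitch, yaw] about the fixed x, y, z axes, in that order (R = Rz(yaw) Ry(pitch) Rx(roll)).
In Python, from workcell import status, viewer, env gives the robot as it stands. The module is installed in compiled form; this text tells all that it offers.
- The arm moves only by the tool move_arm, never from a script. Its argument "moves" is a list of rows, each a list of 3 entries, a list of its own where there are three numbers: the shift along the tool's x, y, z in cm, then the turn about the tool's x in rad, then the gripper's target within -1 to 1 (fully open at 1, half-way at 0, shut at -1). A call has 1 to 20 rows; each row is the pose to reach, as a shift and turn from the pose commanded when the call began, along the tool's axes at that moment; what a row does not reach only later rows make up. A row lasts 1/8 s, in which the tool goes at most 62.5 mm and 10.7 degrees, less where a joint would pass 70% of its speed; a pose out of reach is approached as far as the arm can. A call with a gripper value outside its range is refused whole. The fingers move at their own pace and stop on an object; "force" is the grip in N (left out, the last holds). Time passes only in rows, so rows that repeat a pose let the fingers close. It gives the time, the measured TCP pose, the force and the opening at its end, in the units of the state.
- status.state(): the state, without advancing time (a new reading comes with each control period).
- viewer.grab_frame(name): name is "scene" or "top"; returns the picture (400x640x3 uint8, red, green, blue); there is no depth.
- viewer.get_calibration(name): a dict with "camera_matrix" (3x3 intrinsics, pixels), "eye" and "rotation" of the camera in the world. Camera axes: x right, y down, z forward; pixel columns grow to the right and rows downward; lengths in mm; the calibration is good to about 2 mm. A picture is of the moment at which its call begins. get_calibration takes no time and is no camera call.
- env.job_done(): hands the job in, once; it reports no verdict.
The state is a dict: "time_s": time; "qpos": joint angles; "qvel": joint speeds; "effort": joint torques, N m; "ee_pos": TCP position; "ee_rot": TCP orientation; "force": force on the tool from outside, world axes, zero at the start; "torque": the same for the moment, N m; "gripper_width": finger opening in mm.
Only numpy, scipy, OpenCV 4.12 (cv2) and the standard library are available. Lean on these libraries where they do the work, as an engineer would, in place of code of your own. Each camera call takes 0.05 s, during which the arm holds its last target.

### The job

Stand the white model block upright in the gluing jig, between the spring jaw and the blue fence and lined up with them, and let go of it. Then reach down into the round guard and turn the yellow wing knob clockwise until the jaw has pushed the block home against the fence and grips it with about 12 newtons (tip of the red pointer within the green band, jaw spring squeezed about 5 mm); do not overtighten, do not lean on the guard, let go, and leave the glue, tape and pastels where they are.

Things in the scene. Friction and masses are not known exactly. Their poses are not given: they have to be found in the camera images.
- block: White wall block of a model, loose, standing on the table, 60 (its x) x 26 (its y) x 60 (its z, height) mm, 0.12 kg. Origin: centre of its underside.
- jig: Gluing jig, fixed: grey bed 120 (x) x 250 (y) x 12 mm. Origin: table level, on the centre line, which runs along the jig's y; the bed spans y = -105 to +145 mm. Along that line from +y to -y: guard with knob (axis at y = +85), grey housing (y = +6 to +42, 56 wide, top z = 40), spring jaw, place for the block, blue fence. The jaw moves towards -y.
- seat (a point): Where the block goes: point on the bed's upper surface (z = 12 mm) at jig x = 0, y = -40 mm; axes as the jig's. Block's 60 mm length along jig x, middle within 10 mm of x = 0. Blue fence: 100 mm wide, 12 thick, top z = 36, square to the jig, pinned anew each time: its face towards the block is anywhere from jig y = -56 to -65 mm and is not measured.
- jaw: Black jaw pad, 40 (x) x 8 (y) x 21 mm, top at z = 34, on a spring plunger. Origin: middle of the face that meets the block, at bed level (z = 12 mm); axes as the jig's. Knob at 0, spring free: face at jig y = -20 mm; it goes 12 mm towards -y per rad of knob. Spring 2.5 N/mm, 12 mm travel: once block and fence stop the pad, each further rad of knob adds 30 N.
- band (a point): Middle of the green band, 3.5 mm wide along y, on top of the steel drive bar behind the jaw (top at z = 33 mm; the bar moves with the knob). The tip of a red pointer on the pad slides onto it as the spring is squeezed: it reaches the band at 3.5 mm of squeeze (9 N) and leaves it at 7 mm (17.5 N).
- knob (a joint): Turn of the yellow wing knob in rad, 0 to 3.4; grows clockwise seen from above and moves the jaw towards the block. Starts at 0 to 0.3. It rubs with about 0.26 N m, so it stays where it is left; clamping adds 0.012 N m for each newton of jaw force.
- knob_grip (a point): Point on the knob's axis, 43 mm above the table, 11 mm below the top of the wing: the height to grip. The wing is 38 mm long, 16 mm thick and runs from z = 22 to z = 54 mm, under it a black disc of 20 mm radius; its length lies along this point's x axis (along the jig's x when the knob is at 0).
- guard: Round aluminium guard around the knob, fixed: 100 mm outside, 90 mm inside, rim 66 mm above the table, inner floor 15 mm above the table. Origin: on the knob's axis, 12 mm above the table. Fingers must go down inside it partly closed.
- tape: Orange tape roll, loose, 90 mm across, 24 high, lying on the table. Origin: centre of its underside. Leave it alone.
- glue: White glue bottle with orange cap, loose, 48 mm across, 110 high, standing. Origin: centre of its underside. Leave it alone.
- pastels: Shallow tray of coloured pastels, loose, 110 x 150 x 18 mm. Origin: centre of its underside. Leave it alone.

How it is judged:
By the outcome, as a careful person would: the job done as asked, in the order asked, and still so for the second after the job is handed in, with the robot touching nothing.
It also fails if it takes over 67 s, if anything falls off the work surface, if the arm or the gripper's body presses on something with over 40 N, if the wrist force passes 120 N, or if a joint passes its speed limit or range.

## Working session

There is one attempt and no reset: what is moved stays moved. The work goes in short steps, Python scripts to look and compute and a tool call to move; the robot and the scene stay as the last step left them, time stands still between calls to the robot, and variables do not carry over. Pictures are saved under pics/ and viewed, and the job is handed in when it is done.

Besides the shell and the picture viewer there is one more tool, called after "Emit:" as name(argument=value, ...) on one line, values as JSON. move_arm: Moves the arm, as the interface text tells. Its arguments: {"type":"object","properties":{"moves":{"type":"array","items":{"type":"array"}},"force":{"type":"number"}},"required":["moves"]}

```bash
mkdir -p pics; python3 - <<'E'
from workcell import status, viewer, env
import cv2,numpy as np
np.set_printoptions(suppress=True,precision=3)
print(status.state())
for n in ("scene","top"):
    c=viewer.get_calibration(n);print(n,c)
    cv2.imwrite(f"pics/{n}0.png",viewer.grab_frame(n)[:,:,::-1])
E
```

```text
{'time_s': 0.0, 'qpos': array([67.493, 18.35 , 89.707, -0.002, 72.044, -1.146]), 'qvel': array([-0.002, -0.063,  0.012,  0.095,  0.018, -0.036]), 'effort': array([ -0.   , -41.248, -23.198,   0.073,   0.046,  -0.   ]), 'ee_pos': array([209.303, 535.154, 291.431]), 'ee_rot': array([ -89.87 ,   89.899, -111.23 ]), 'force': array([-0.33 , -0.055, -0.022]), 'torque': array([ 0.007, -0.003,  0.027]), 'gripper_width': 90.83556786360536}
scene {'camera_matrix': array([[493.66 ,   0.   , 317.232],
       [  0.   , 493.66 , 198.132],
       [  0.   ,   0.   ,   1.   ]]), 'eye': array([1303.163, -357.299, 1121.43 ]), 'rotation': array([-142.272,   -0.161,   58.513])}
top {'camera_matrix': array([[513.931,   0.   , 309.999],
       [  0.   , 513.931, 197.656],
       [  0.   ,   0.   ,   1.   ]]), 'eye': array([ 338.596,   90.294, 1491.419]), 'rotation': array([-169.103,   -0.295,  -90.889])}
```

View pics/scene0.png

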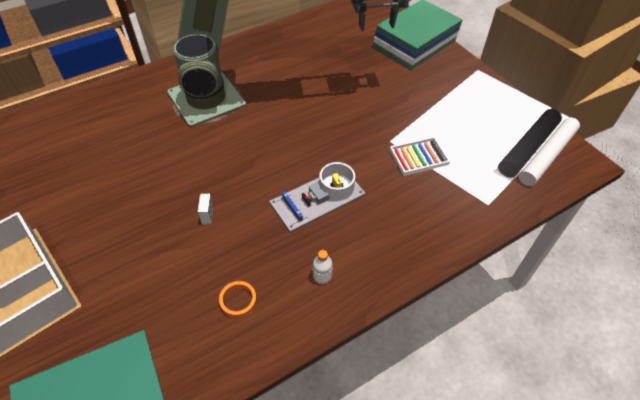

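View pics/top0.png

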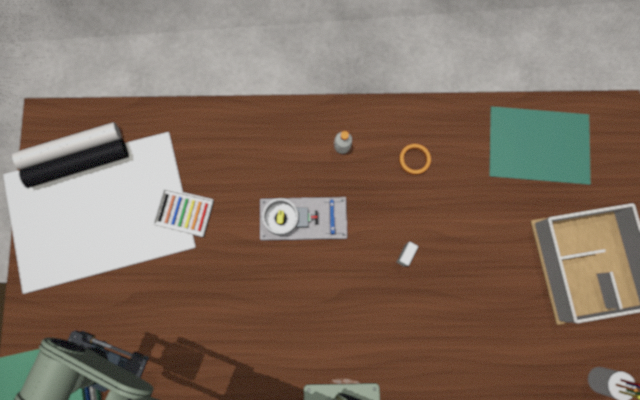

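The scene picture shows the block near (205,209), the jig near (318,195), the knob near (337,181), the glue at (322,267) and the tape at (237,298). In the top picture the jig is at x 260–347, y 197–240 and the block at (408,254). I'll enlarge both.

```bash
cat > h.py <<'E'
import numpy as np,cv2
from scipy.spatial.transform import Rotation as Ro
from workcell import status, viewer, env
np.set_printoptions(suppress=True,precision=2)
def cal(n):
    c=viewer.get_calibration(n); return c['camera_matrix'],np.array(c['eye']),Ro.from_euler('xyz',c['rotation'],degrees=True).as_matrix()
def proj(n,P):
    K,e,R=cal(n); p=(np.atleast_2d(P)-e)@R@K.T; return p[:,:2]/p[:,2:]
def back(n,uv,z):
    K,e,R=cal(n); uv=np.atleast_2d(uv); d=np.c_[uv,np.ones(len(uv))]@np.linalg.inv(K).T@R.T
    return e+d*((z-e[2])/d[:,2])[:,None]
def crop(n,name,x,y,w,h,s,img=None):
    im=viewer.grab_frame(n)[:,:,::-1] if img is None else img
    c=cv2.resize(im[y:y+h,x:x+w],None,fx=s,fy=s,interpolation=cv2.INTER_CUBIC)
    for i in range(0,w,10):
        cv2.line(c,(i*s,0),(i*s,6),(0,255,255),1); 
        if i%20==0: cv2.putText(c,str(x+i),(i*s,16),0,.35,(0,255,255),1)
    for i in range(0,h,10):
        cv2.line(c,(0,i*s),(6,i*s),(0,255,255),1)
        if i%20==0: cv2.putText(c,str(y+i),(8,i*s+4),0,.35,(0,255,255),1)
    cv2.imwrite(f"pics/{name}.png",c); return im
E
python3 - <<'E'
from h import *
s=cv2.imread("pics/scene0.png");t=cv2.imread("pics/top0.png")
crop("top","t1",250,185,100,65,8,t)
crop("top","t2",385,230,50,45,12,t)
crop("scene","s1",265,155,105,75,7,s)
crop("scene","s2",185,185,40,45,12,s)
E
```

```text
(no output)
```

View pics/t1.png

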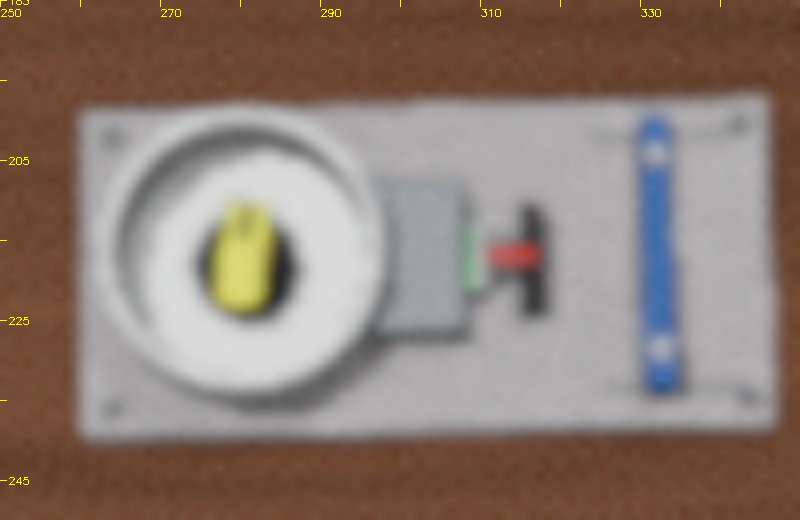

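View pics/t2.png

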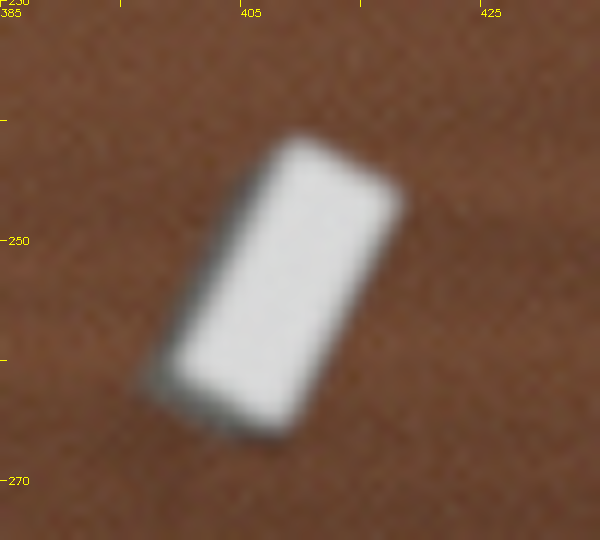

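View pics/s1.png

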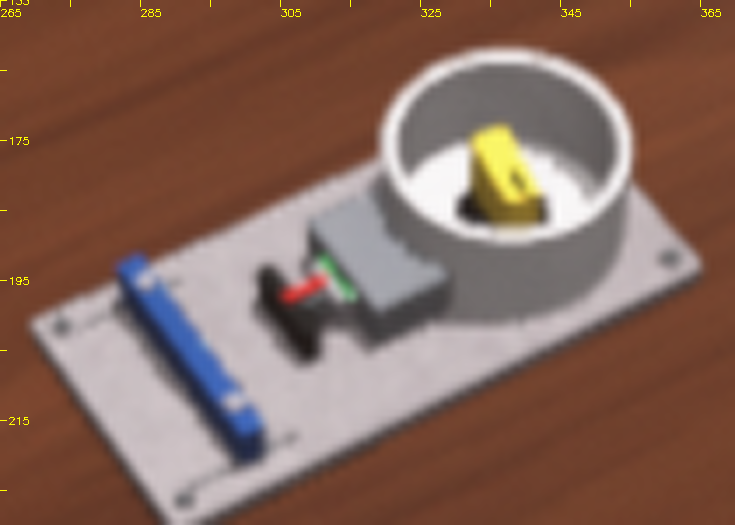

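View pics/s2.png

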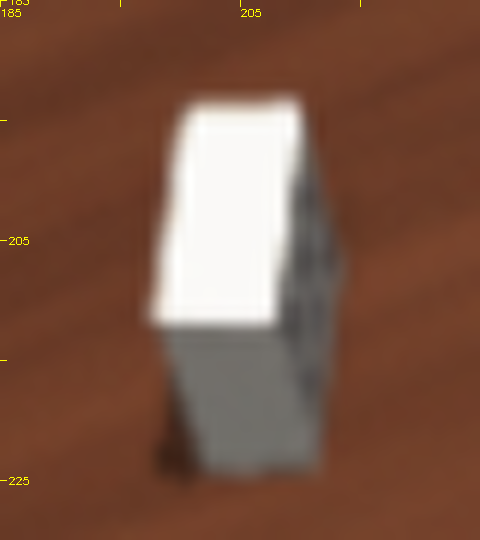

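```bash
cat > fit.py <<'E'
from h import *
from scipy.optimize import least_squares
def T(p,L): 
    c,s=np.cos(p[2]),np.sin(p[2]); L=np.array(L,float)
    return np.c_[p[0]+c*L[:,0]-s*L[:,1],p[1]+s*L[:,0]+c*L[:,1],L[:,2]]
def fit(obs,p0,name):
    def run(o):
        f=lambda p:np.concatenate([(proj(n,T(p,L))-uv).ravel() for n,L,uv in o])
        r=least_squares(f,p0,loss='soft_l1'); return r
    for o in [[x] for x in obs]+[obs]:
        r=run(o); print(name,[x[0] for x in o],r.x[:2],np.degrees(r.x[2]),'res',np.abs(r.fun).max()if len(o)==1 else r.fun)
    return r.x
E
python3 - <<'E'
from fit import *
bed=[[60,145,12],[60,-105,12],[-60,-105,12],[-60,145,12]]
j=fit([("top",bed,np.array([[260,198.5],[345.8,196.8],[346.8,238.5],[260,239.8]])),
 ("scene",[[60,-105,12],[-60,-105,12],[60,145,12]],np.array([[289.5,230.0],[269.5,201.3],[365,192.6]])),
 ],np.array([500,130,0.]),"jig")
b=[[30,13,60],[30,-13,60],[-30,-13,60],[-30,13,60]]
# corners: top view up=+x, left=+y
k=fit([("top",b,np.array([[409.8,241],[418.5,245.8],[408.8,266],[399.3,260.5]])),
 ("scene",[[30,13,60],[30,-13,60],[-30,-13,60],[-30,13,60]],np.array([[207.5,212],[197.7,212],[200.7,193.6],[209.8,193.6]]))],np.array([390,-100,-.5]),"blk")
# guard rim & fence checks
print(proj("top",T(j,[[0,85,66],[50,85,66],[0,135,66],[-50,85,66],[0,35,66]])))
print("fence y (z36) jig:")
inv=lambda P:np.c_[(P-np.r_[j[:2],0])[:,:2]@np.array([[np.cos(j[2]),-np.sin(j[2])],[np.sin(j[2]),np.cos(j[2])]])]
for n,uv in (("top",[[329.8,200.0],[330.5,234],[333.5,199.5]]),("scene",[[286,191.8],[303,217]])): print(n,inv(back(n,uv,36)))
# jaw and pointer, knob
print("jaw faces z34",inv(back("top",[[317.8,211],[317.8,224]],34)))
print("knob wing z54",inv(back("top",[[280,211],[279.5,223]],54)),inv(back("scene",[[335,173.5],[340.5,183.5]],54)))
np.save("jig.npy",j);np.save("blk.npy",k)
print(Ro.from_euler('xyz',status.state()['ee_rot'],degrees=True).as_matrix())
E
```

```text
jig ['top'] [562.56  79.06] -1439.8894721504541 res 0.5145857106855942
jig ['scene'] [568.26  76.94] 0.33886130466823705 res 0.8689193331045431
jig ['top', 'scene'] [564.37  78.65] 0.30473990516292504 res [ 0.27 -0.25 -0.27 -0.21  0.14 -1.15  0.37 -0.71  0.09 -0.69 -0.98 -1.87
  0.14 -1.21]
blk ['top'] [ 452.59 -194.64] -29.643957305309897 res 0.9721853322434981
blk ['scene'] [ 458.66 -194.86] -30.418453251641346 res 0.409754846669955
blk ['top', 'scene'] [ 455.09 -194.47] -390.1097983954181 res [-0.   -0.32 -0.41 -0.58 -0.52 -1.89  0.64 -1.   -0.37 -1.4  -0.37 -1.23
 -0.64 -0.5  -0.21 -0.67]
[[279.99 215.22]
 [279.82 197.72]
 [262.16 215.58]
 [280.17 232.95]
 [297.82 214.87]]
fence y (z36) jig:
top [[ 46.26 -57.39]
 [-52.19 -56.62]
 [ 47.51 -68.1 ]]
scene [[-40.83 -57.65]
 [ 58.87 -61.51]]
jaw faces z34 [[ 15.17 -22.1 ]
 [-22.5  -21.21]]
knob wing z54 [[ 14.    85.47]
 [-20.27  87.21]] [[-12.64  87.42]
 [ 26.29  80.44]]
[[-0.    0.36  0.93]
 [-0.    0.93 -0.36]
 [-1.   -0.   -0.  ]]
```

```bash
python3 - <<'E'
from fit import *
bed=[[60,145,12],[60,-105,12],[-60,-105,12],[-60,145,12]]
h=.45
j=fit([("top",bed,np.array([[260,198.5],[345.8,196.8],[346.8,238.5],[260,239.8]])-h),
 ("scene",[[60,-105,12],[-60,-105,12],[60,145,12]],np.array([[289.5,230.0],[269.5,201.3],[365,192.6]])-h),
 ],np.array([562,79,0.005]),"jig")
b=[[30,13,60],[30,-13,60],[-30,-13,60],[-30,13,60]]
k=fit([("top",b,np.array([[409.8,241],[418.5,245.8],[408.8,266],[399.3,260.5]])-h),
 ("scene",b,np.array([[207.5,212],[197.7,212],[200.7,193.6],[209.8,193.6]])-h)],np.array([453,-194,-.52]),"blk")
np.save("jig.npy",j);np.save("blk.npy",k)
s=status.state(); R=Ro.from_euler('xyz',s['ee_rot'],degrees=True).as_matrix()
d=np.r_[k[:2],200]-s['ee_pos']; print("tool shift",R.T@d)
y=R[:,1]; print("tool y yaw",np.degrees(np.arctan2(y[1],y[0])), s['qpos'])
E
```

```text
jig ['top'] [563.9   80.35] 0.11266857684097113 res 0.5203988955010175
jig ['scene'] [566.26  76.67] 0.3504517205846008 res 0.8349581384502471
jig ['top', 'scene'] [564.56  79.15] 0.15257143917149085 res [ 0.6   0.01  0.07  0.27  0.37 -0.67  0.59 -0.45  0.63 -0.32 -0.34 -1.54
  0.8  -0.67]
blk ['top'] [ 453.85 -193.46] -29.63443216175067 res 0.9761727645222891
blk ['scene'] [ 456.62 -195.28] -30.393069425205482 res 0.4241849530288846
blk ['top', 'scene'] [ 454.93 -194.35] -29.97535513081494 res [ 0.38  0.18 -0.02 -0.09 -0.08 -1.38  1.07 -0.47  0.12 -1.02  0.12 -0.83
 -0.2  -0.1   0.23 -0.28]
tool shift [  92.4  -589.85  494.5 ]
tool y yaw 68.63721412637815 [67.49 18.35 89.7  -0.   72.04 -1.14]
```

Emit:
move_arm(moves=[[[4,-29.5,24.7],0.15,1],[[4,-29.5,24.7],0.15,1],[[4,-29.5,24.7],0.15,1],[[4,-29.5,24.7],0.15,1],[[4,-29.5,24.7],0.15,1],[[4,-29.5,24.7],0.15,1],[[9.2,-59.0,49.5],0.15,1],[[9.2,-59.0,49.5],0.15,1],[[9.2,-59.0,49.5],0.15,1],[[9.2,-59.0,49.5],0.15,1],[[9.2,-59.0,49.5],0.15,1],[[9.2,-59.0,49.5],0.15,1],[[9.2,-59.0,49.5],0.15,1],[[9.2,-59.0,49.5],0.15,1],[[9.2,-59.0,49.5],0.15,1],[[9.2,-59.0,49.5],0.15,1],[[9.2,-59.0,49.5],0.15,1],[[9.2,-59.0,49.5],0.15,1]], force=20)

```text
time_s: 2.35
ee_pos: [455.5, -193.7, 200.5]
ee_rot: [25.6, 90.0, -4.3]
force: [0.9, 0.2, -0.5]
gripper_width: 91.1
```

```bash
python3 - <<'E'
from h import *
a=crop("top","a_t",360,215,100,75,8); b=crop("scene","a_s",150,130,100,110,5)
s=status.state(); print(s['time_s'],s['qpos'],s['ee_pos'],s['ee_rot'],s['force'],s['torque'])
R=Ro.from_euler('xyz',s['ee_rot'],degrees=True).as_matrix()
k=np.load("blk.npy");print(R.T@(np.r_[k[:2],108]-s['ee_pos']),np.degrees(np.arctan2(R[1,1],R[0,1])))
E
```

```text
2.45 [-24.39  15.85 107.77   0.01  56.37 -84.47] [ 455.57 -193.95  200.37] [22.46 89.98 -7.47] [ 0.18  0.05 -0.22] [-0.02  0.03 -0.03]
[92.37 -0.68 -0.38] 60.07544683731067
```

View pics/a_t.png

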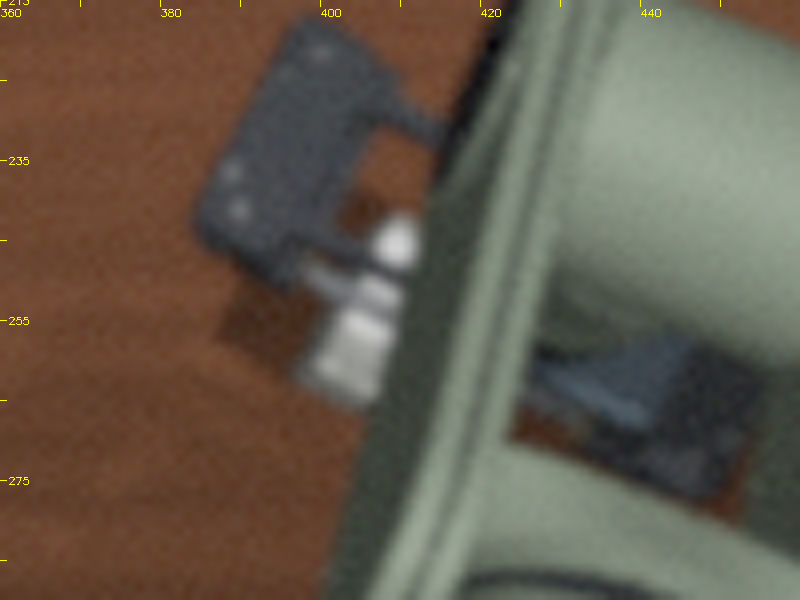

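View pics/a_s.png

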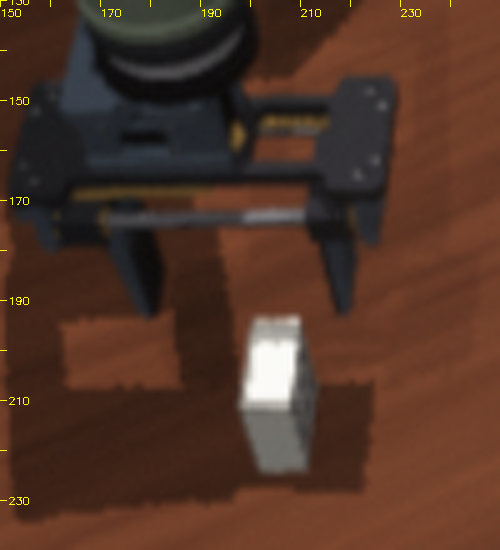

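The scene crop shows the fingertips at (180,192) and (218,191), on either side of the block at (203,205) and square to it. I'll go down and grip.

Emit:
move_arm(moves=[[[5,0,0],0,1],[[8,0,0],0,1],[[9.2,0,0],0,1],[[9.2,0,0],0,1],[[9.2,0,0],0,1],[[9.2,0,0],0,-1],[[9.2,0,0],0,-1],[[9.2,0,0],0,-1],[[9.2,0,0],0,-1],[[9.2,0,0],0,-1],[[9.2,0,0],0,-1],[[9.2,0,0],0,-1],[[9.2,0,0],0,-1],[[9.2,0,0],0,-1],[[9.2,0,0],0,-1]], force=20)

```text
time_s: 4.32
ee_pos: [455.5, -194.3, 108.2]
ee_rot: [157.6, 90.0, 127.6]
force: [-0.0, -0.7, -1.8]
gripper_width: 25.9
```

```bash
python3 - <<'E'
from h import *
b=crop("scene","b_s",150,150,100,90,6)
s=status.state(); print(s['time_s'],s['ee_pos'],s['ee_rot'],s['force'],s['torque'],s['gripper_width'])
E
```

```text
4.375 [ 455.5  -194.23  108.15] [163.78  89.99 133.83] [-0.27 -0.67 -2.55] [-0.08  0.02 -0.06] 25.581076045993647
```

View pics/b_s.png

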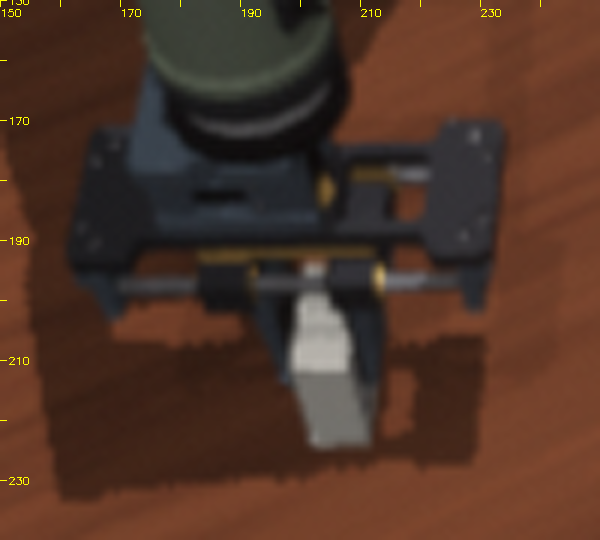

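```bash
python3 - <<'E'
from h import *
jt=np.array([563.9,80.35,np.radians(.113)]); js=np.array([566.26,76.67,np.radians(.35)])
def inv(j,P): 
    c,s=np.cos(j[2]),np.sin(j[2]); d=(P-np.r_[j[:2],0])[:,:2]; return d@np.array([[c,-s],[s,c]])
h=.45
print("top fence right edge z36",inv(jt,back("top",np.array([[334,201],[334.8,232]])-h,36)))
print("top fence left edge z36/12",inv(jt,back("top",np.array([[330,201],[330.6,232]])-h,36)),inv(jt,back("top",np.array([[330,201],[330.6,232]])-h,12)))
print("top pad right edge z34",inv(jt,back("top",np.array([[318.2,212],[318.3,223]])-h,34)))
print("scene fence: +x end top corners",inv(js,back("scene",np.array([[298.9,217.5],[302.3,215.5],[286,191.3],[282,193]])-h,36)))
s=status.state();R=Ro.from_euler('xyz',s['ee_rot'],degrees=True).as_matrix()
d=np.array([564.6,40,200])-s['ee_pos'];print(R.T@d,np.degrees(np.arctan2(R[1,1],R[0,1])))
E
```

```text
top fence right edge z36 [[ 45.13 -69.7 ]
 [-44.71 -69.63]]
top fence left edge z36/12 [[ 45.32 -58.18]
 [-44.51 -57.67]] [[ 49.78 -59.31]
 [-41.53 -58.79]]
top pad right edge z34 [[ 14.11 -23.57]
 [-17.78 -23.21]]
scene fence: +x end top corners [[ 50.62 -70.09]
 [ 49.73 -58.88]
 [-46.39 -55.02]
 [-46.98 -67.57]]
[-91.83 257.42 -22.44] 60.046840503470655
```

```bash
python3 - <<'E'
from h import *
s=cv2.imread("pics/scene0.png");t=cv2.imread("pics/top0.png")
crop("top","t3",300,195,50,45,15,t)
crop("scene","s3",275,180,50,45,15,s)
E
```

```text
(no output)
```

View pics/t3.png

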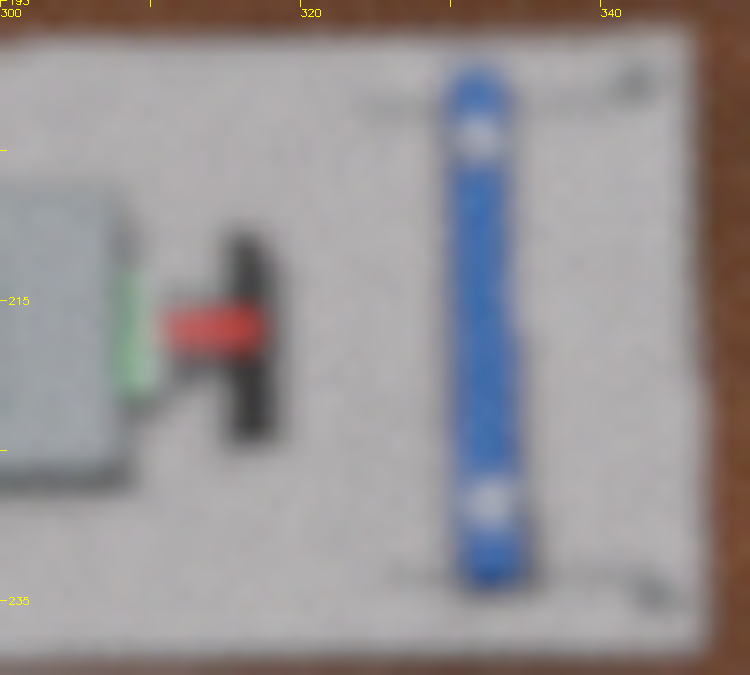

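View pics/s3.png

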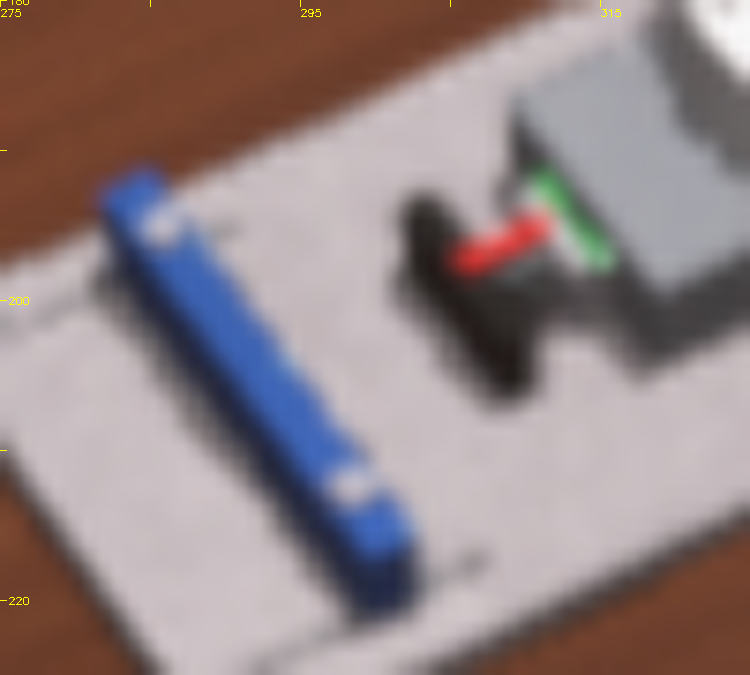

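Emit:
move_arm(moves=[[[-4,0,0],0,-1],[[-9.2,5,-0.4],0,-1],[[-9.2,10,-0.9],-0.18,-1],[[-9.2,15,-1.3],-0.35,-1],[[-9.2,20,-1.7],-0.525,-1],[[-9.2,23,-2],-0.525,-1],[[-9.2,25.7,-2.2],-0.525,-1],[[-9.2,25.7,-2.2],-0.525,-1],[[-8,25.7,-2.2],-0.525,-1],[[-6,25.7,-2.2],-0.525,-1],[[-4.6,25.7,-2.2],-0.525,-1],[[-4.6,25.7,-2.2],-0.525,-1],[[-4.6,25.7,-2.2],-0.525,-1],[[-4.6,25.7,-2.2],-0.525,-1]], force=20)

```text
time_s: 6.12
ee_pos: [565.2, 39.3, 154.9]
ee_rot: [6.5, 89.9, 6.6]
force: [-0.0, -0.5, -0.3]
gripper_width: 26.1
```

```bash
python3 - <<'E'
from h import *
crop("top","c_t",270,165,100,75,8);crop("scene","c_s",240,130,120,100,6)
s=status.state(); print(s['time_s'],s['qpos'],s['ee_pos'],s['ee_rot'],s['force'],s['torque'],s['gripper_width'])
R=Ro.from_euler('xyz',s['ee_rot'],degrees=True).as_matrix();print(R)
E
```

```text
6.225 [  2.83  24.42 101.84   0.01  53.67 -87.3 ] [565.07  39.44 154.83] [ 6.33 89.93  6.46] [ 0.23 -0.16 -1.65] [ 0.02  0.03 -0.02] 25.8902670229519
[[ 0. -0.  1.]
 [ 0.  1.  0.]
 [-1.  0.  0.]]
```

View pics/c_t.png

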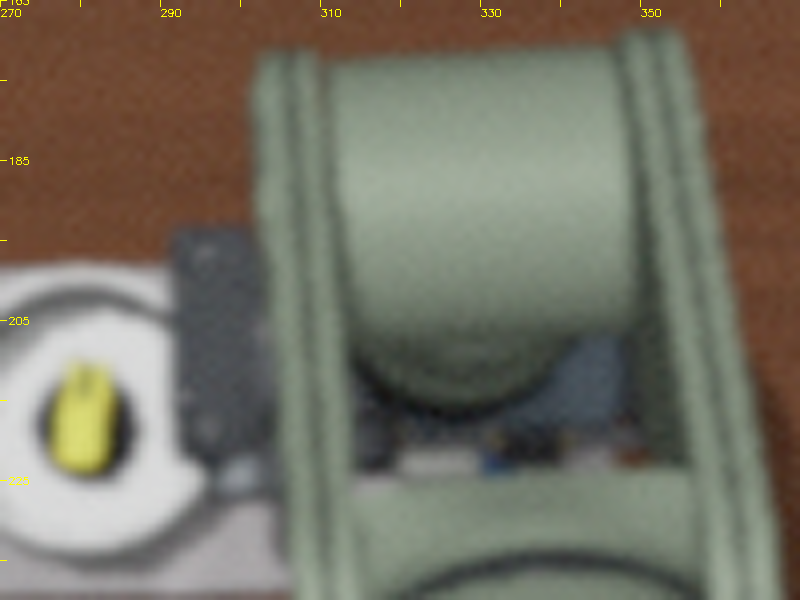

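View pics/c_s.png

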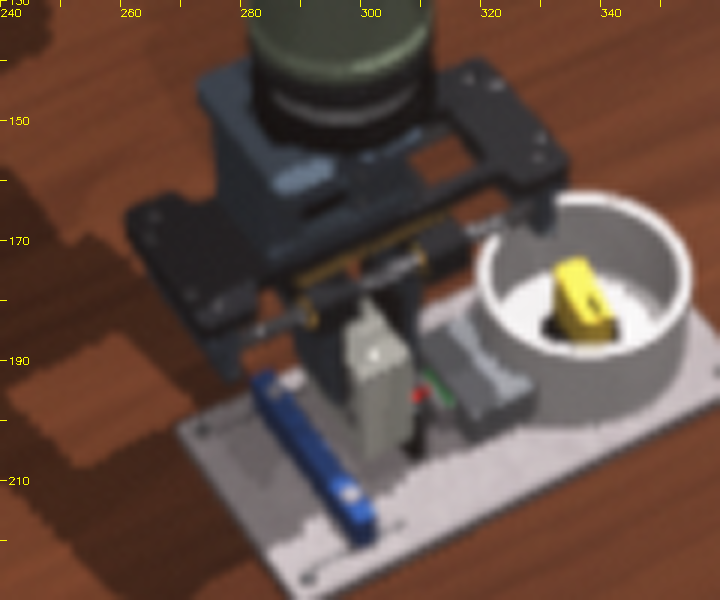

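```bash
python3 - <<'E'
from fit import *
p=np.array([565.07,39.44,0])
print(proj("scene",T(p,[[30,-13,47],[30,13,47],[30,-13,107],[30,13,107],[-30,-13,107],[-30,13,107]])))
j=[564.6,79.2,.003]
print("fence +x end top",proj("scene",T(j,[[50,-58,36],[50,-70,36],[-50,-58,36],[20,-23,34],[20,-23,13]])))
crop("scene","c_s2",280,165,50,50,14)
E
```

```text
[[300.45 205.96]
 [308.66 202.  ]
 [299.9  192.24]
 [308.41 188.22]
 [288.64 177.29]
 [297.02 173.46]]
fence +x end top [[302.59 214.14]
 [298.77 216.02]
 [284.51 189.61]
 [307.97 201.72]
 [308.06 206.26]]
```

View pics/c_s2.png

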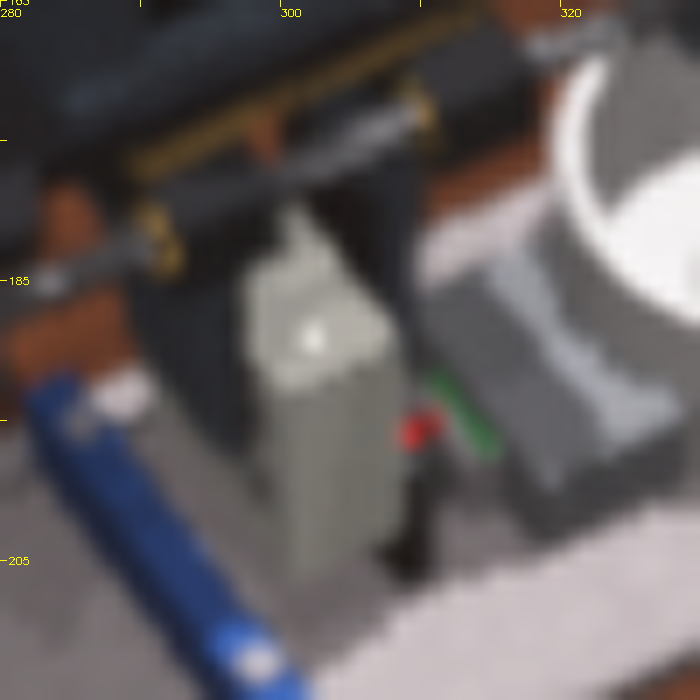

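```bash
python3 - <<'E'
from h import *
s=cv2.imread("pics/scene0.png")
a=[]
for x,y in ((262,195),(280,212),(350,178),(318,150)):
    a.append(cv2.copyMakeBorder(cv2.resize(s[y:y+20,x:x+26],None,fx=14,fy=14,interpolation=cv2.INTER_CUBIC),2,2,2,2,cv2.BORDER_CONSTANT))
cv2.imwrite("pics/cor.png",np.vstack([np.hstack(a[:2]),np.hstack(a[2:])]))
crop("scene","s4",262,160,110,80,7,s)
j=[564.6,79.2,.003]; 
from fit import T
print(proj("scene",T(j,[[60,-105,12],[-60,-105,12],[60,145,12],[60,-105,0],[60,145,0],[0,85,66],[50,85,66],[-50,85,66],[0,135,66],[0,35,66],[28,6,40],[-28,6,40],[28,42,40]])))
E
```

```text
[[289.72 229.24]
 [268.73 199.32]
 [365.37 191.47]
 [289.9  231.71]
 [365.04 194.05]
 [337.11 174.  ]
 [347.01 185.76]
 [327.58 162.67]
 [351.86 167.  ]
 [322.02 181.16]
 [318.4  198.01]
 [307.99 184.67]
 [329.36 192.68]]
```

View pics/s4.png

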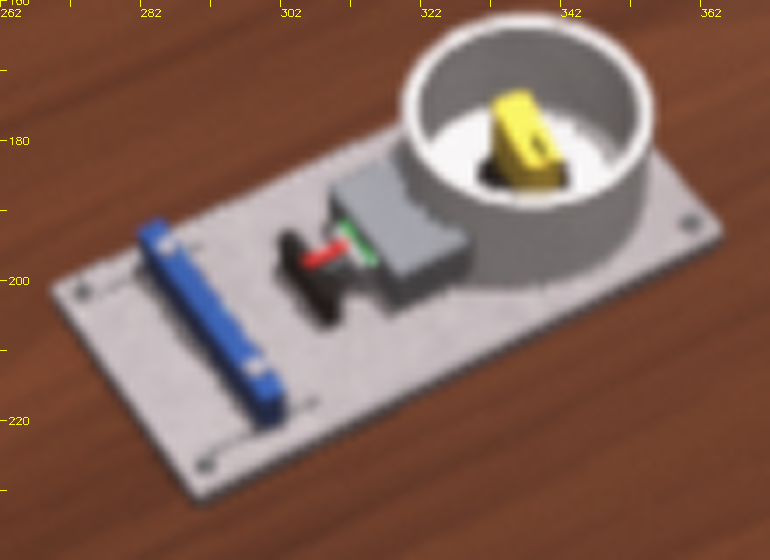

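View pics/cor.png

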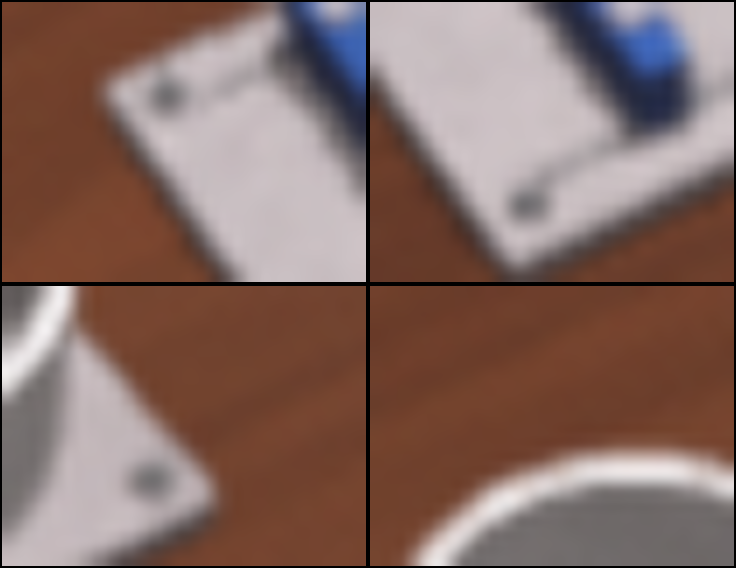

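Emit:
move_arm(moves=[[[0,-0.12,0],0,-1],[[1,-0.12,0],0,-1],[[1.6,-0.12,0],0,-1],[[2.0,-0.12,0],0,-1],[[2.4,-0.12,0],0,-1],[[2.4,-0.12,0],0,-1]], force=20)

```text
time_s: 7.02
ee_pos: [564.7, 38.2, 129.9]
ee_rot: [175.3, 90.0, 175.4]
force: [-0.1, 0.1, -1.7]
gripper_width: 26.3
```

```bash
python3 - <<'E'
from fit import *
crop("scene","d_s2",280,170,50,50,14)
s=status.state(); print(s['time_s'],s['ee_pos'],s['force'],s['torque'],s['gripper_width'])
E
```

```text
7.075 [564.81  38.24 130.14] [ 0.21  0.06 -1.99] [ 0.06  0.03 -0.04] 25.90470500468975
```

View pics/d_s2.png

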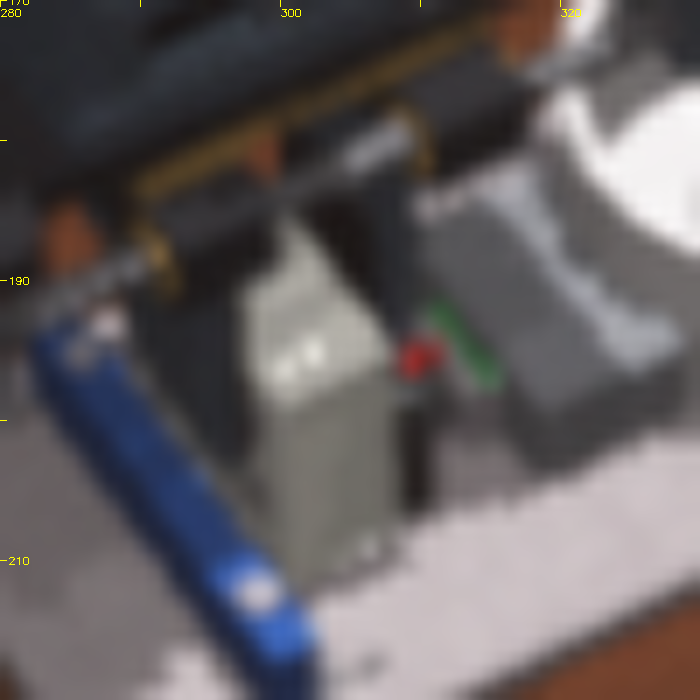

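Emit:
move_arm(moves=[[[0.5,0,0],0,-1],[[0.8,0,0],0,-1],[[0.95,0,0],0,-1],[[1.0,0,0],0,-1],[[1.0,0,0],0,-1]], force=20)

```text
time_s: 7.7
ee_pos: [564.8, 38.2, 120.3]
ee_rot: [36.5, 90.0, 36.6]
force: [0.8, -0.0, -1.1]
gripper_width: 26.2
```

Emit:
move_arm(moves=[[[0.05,0,0],0,-1],[[0.05,0,0],0,-1],[[0.05,0,0],0,-0.3],[[0.05,0,0],0,-0.2],[[0.05,0,0],0,-0.2],[[0.05,0,0],0,-0.2],[[0.05,0,0],0,-0.2]], force=20)

```text
time_s: 8.57
ee_pos: [564.8, 38.2, 119.7]
ee_rot: [84.6, 90.0, 84.7]
force: [-0.1, -0.0, 0.4]
gripper_width: 36.5
```

```bash
python3 - <<'E'
from fit import *
crop("scene","e_s2",280,170,50,50,14)
s=status.state(); print(s['time_s'],s['ee_pos'],s['force'],s['torque'],s['gripper_width'])
E
```

```text
8.625 [564.82  38.22 119.71] [ 0.02 -0.88 -0.24] [-0.01 -0.04  0.04] 36.7889389325831
```

View pics/e_s2.png

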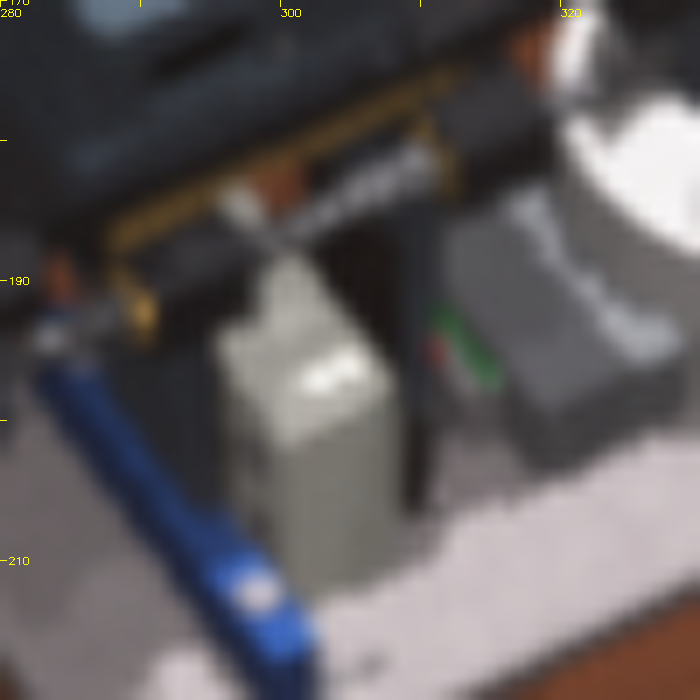

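Emit:
move_arm(moves=[[[-3,0,0],0,-0.2],[[-6,0,0],0,-0.2],[[-8,0,0],0,-0.2],[[-8,5,0],0,-0.2],[[-8,10,0],0,-0.2],[[-8,12.5,0],0,-0.2],[[-8,12.5,0],0,-0.2],[[-8,12.5,0],0,-0.2],[[-8,12.5,0],0,-0.2]], force=20)

```text
time_s: 9.75
ee_pos: [564.5, 162.1, 199.8]
ee_rot: [-121.5, 90.0, -121.4]
force: [0.6, 0.4, -0.5]
gripper_width: 36.5
```

```bash
python3 - <<'E'
from fit import *
crop("scene","f_s",265,130,105,105,6);crop("top","f_t",250,175,100,75,8)
s=status.state(); print(s['time_s'],s['qpos'],s['ee_pos'],s['force'],s['torque'],s['gripper_width'])
E
```

```text
9.85 [ 14.91  23.5   95.78  -0.    60.73 -75.14] [564.61 162.26 199.78] [0.25 0.35 0.19] [ 0.06  0.01 -0.  ] 36.561353639867896
```

View pics/f_s.png

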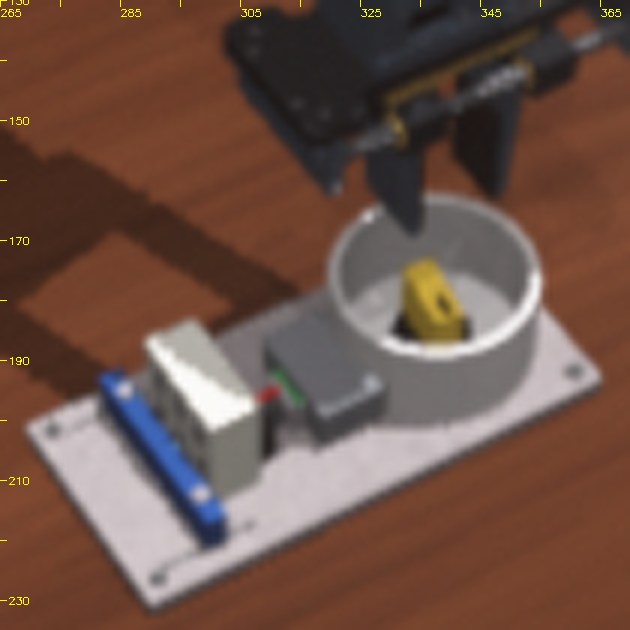

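View pics/f_t.png

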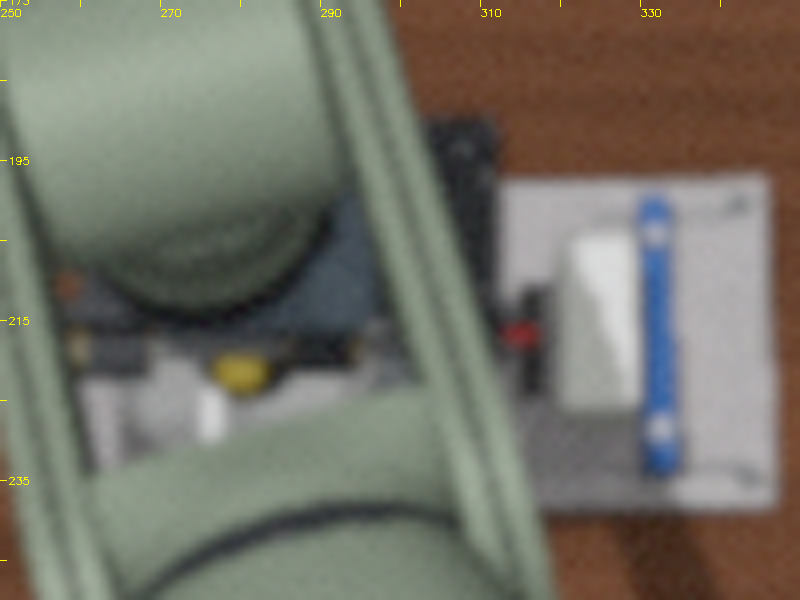

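```bash
python3 - <<'E'
from fit import *
p=np.array([564.8,38.22,0])
b=[[30,-13,72],[30,13,72],[-30,13,72],[-30,-13,72],[30,-13,12],[30,13,12]]
print("scene",proj("scene",T(p,b))+.45);print("top",proj("top",T(p,b))+.45)
crop("scene","g_s",282,180,50,45,15); crop("top","g_t",308,198,46,42,16)
E
```

```text
scene [[300.23 200.93]
 [308.57 196.95]
 [297.41 182.29]
 [289.2  186.09]
 [300.77 214.09]
 [308.82 210.16]]
top [[329.61 203.75]
 [320.35 203.88]
 [320.76 225.08]
 [330.1  224.95]
 [328.75 207.41]
 [319.86 207.54]]
```

View pics/g_s.png

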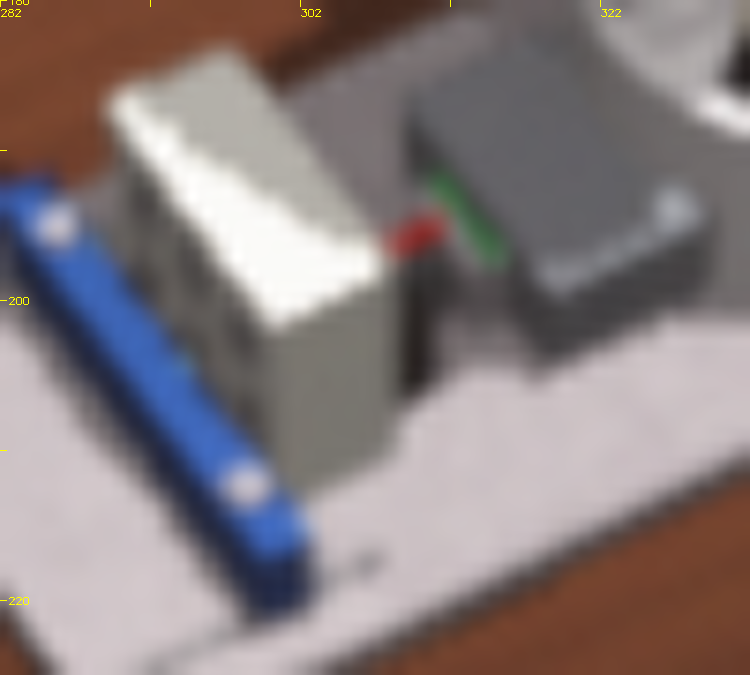

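View pics/g_t.png

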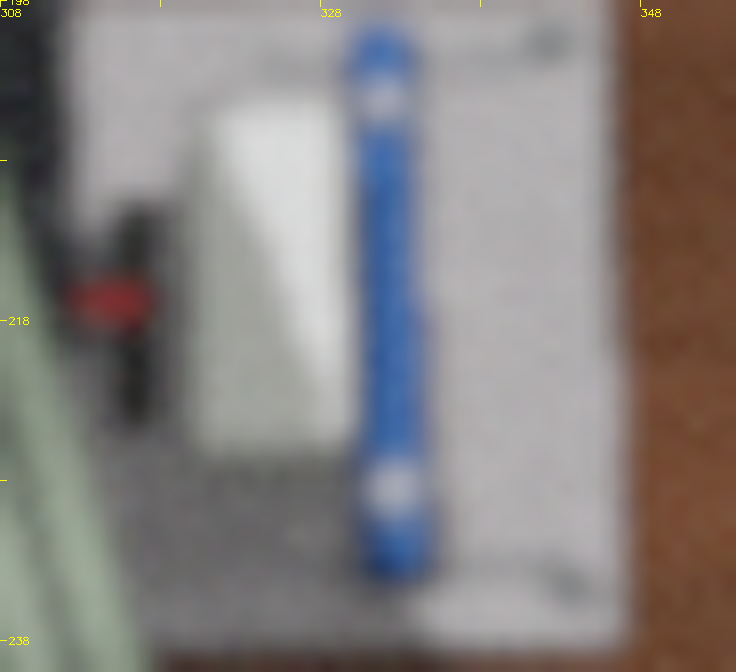

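```bash
python3 - <<'E'
from fit import *
b=[[30,-13,72],[30,13,72],[-30,13,72],[-30,-13,72]]
k=fit([("top",b,np.array([[329.6,204.2],[320.9,204.3],[320.8,226],[330.1,225.9]])-.45),("scene",b,np.array([[300.1,201.9],[307.6,197.3],[297,183],[289.1,186.2]])-.45)],np.array([564,38,0.]),"blk")
bed=[[60,145,12],[60,-105,12],[-60,-105,12]]
fit([("top",bed,np.array([[260,198.5],[345.8,196.8],[346.8,238.5]])-.45),("scene",bed,np.array([[364.7,192.3],[289.9,230.5],[268.8,200.7]]))],np.array([564,79,0.]),"jig")
# guard circle + wing from initial scene image
rim=[[0,85,66]]
E
```

```text
blk ['top'] [562.85  37.86] -0.6029636624969915 res 0.29466329820110104
blk ['scene'] [565.84  36.38] -0.5040998763025505 res 0.5152182340769969
blk ['top', 'scene'] [563.99  37.33] -0.5985263443171148 res [ 0.44 -0.12 -0.12 -0.19  0.17 -0.68  0.21 -0.62 -0.44 -1.02  0.46 -0.34
  0.11 -0.79 -0.25 -0.25]
jig ['top'] [564.22  80.21] 0.021771030310085242 res 0.4697797652259794
jig ['scene'] [567.61  76.74] 0.6792842447576933 res 0.4582281226325904
jig ['top', 'scene'] [565.58  78.72] 0.3370717080318183 res [ 0.68 -0.17  0.14 -0.18  0.57 -1.14  0.69 -0.66 -0.04 -0.87 -0.06 -0.98]
```

Emit:
move_arm(moves=[[[0,0.2,0.05],0.1,-0.2],[[3,0.2,0.05],0.1,-0.2],[[5,0.2,0.05],0.1,-0.2],[[7,0.2,0.05],0.1,-0.2],[[8.5,0.2,0.05],0.1,-0.2],[[9.5,0.2,0.05],0.1,-0.2],[[9.5,0.2,0.05],0.1,-0.2],[[9.5,0.2,0.05],0.1,-0.2]], force=8)

```text
time_s: 10.95
ee_pos: [565.5, 165.3, 105.4]
ee_rot: [22.8, 89.9, 17.2]
force: [-0.4, -0.2, 0.8]
gripper_width: 36.7
```

```bash
python3 - <<'E'
from fit import *
crop("scene","i_s",300,130,70,75,8)
s=status.state(); print(s['time_s'],s['qpos'],s['ee_pos'],s['force'],s['torque'],s['gripper_width'])
E
```

```text
11.0 [ 15.18  29.43 101.63   0.01  48.85 -69.22] [565.5  165.35 105.49] [0.25 0.36 0.2 ] [ 0.02  0.01 -0.  ] 36.31183187678678
```

View pics/i_s.png

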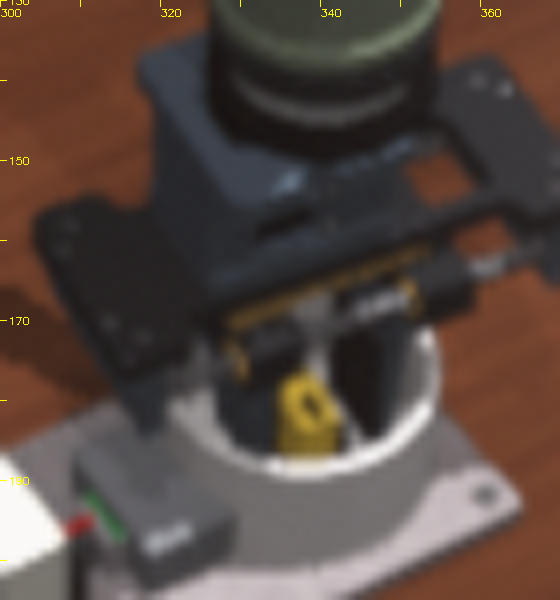

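The fingers are inside the guard on either side of the wing, which is at (338,181), with no contact force. I'll close lightly and read the side load.

Emit:
move_arm(moves=[[[0,0,0],0,-1],[[0,0,0],0,-1],[[0,0,0],0,-1],[[0,0,0],0,-1],[[0,0,0],0,-1],[[0,0,0],0,-1]], force=6)

```text
time_s: 11.75
ee_pos: [565.0, 163.6, 105.2]
ee_rot: [-85.7, 89.8, -91.2]
force: [-0.3, -6.3, 3.2]
gripper_width: 17.1
```

```bash
cat > st.py <<'E'
from h import *
s=status.state(); R=Ro.from_euler('xyz',s['ee_rot'],degrees=True).as_matrix()
print(s['time_s'],s['qpos'],s['ee_pos'],'F',s['force'],'T',np.round(s['torque'],3),'w %.2f'%s['gripper_width'],'yaw %.2f'%np.degrees(np.arctan2(R[1,1],R[0,1])))
E
python3 st.py
```

```text
11.75 [ 15.1   29.43 101.69  -0.21  48.93 -69.2 ] [565.02 163.59 105.17] F [-0.26 -6.34  3.21] T [-1.11 -0.05 -0.17] w 17.10 yaw 84.43
```

Emit:
move_arm(moves=[[[0,-0.2,0],0,-1],[[0,-0.2,0],0,-1],[[0,-0.2,0],0,-1]], force=6)

```text
time_s: 12.12
ee_pos: [565.0, 163.2, 105.1]
ee_rot: [5.7, 90.0, 0.1]
force: [0.3, -1.7, 3.8]
gripper_width: 17.2
```

```bash
python3 st.py;python3 st.py
```

```text
12.125 [ 15.    29.39 101.76  -0.01  48.81 -69.4 ] [565.   163.24 105.14] F [ 0.3  -1.72  3.83] T [-0.27  0.08 -0.18] w 17.16 yaw 84.41
12.125 [ 15.    29.39 101.76  -0.01  48.81 -69.4 ] [565.   163.24 105.14] F [ 0.3  -1.72  3.83] T [-0.27  0.08 -0.18] w 17.16 yaw 84.41
```

Emit:
move_arm(moves=[[[0,-0.02,0],0.04,-1],[[0,-0.02,0],0.04,-1],[[0,-0.02,0],0.04,-1],[[0,-0.02,0],0.04,-1]], force=30)

```text
time_s: 12.62
ee_pos: [565.0, 163.2, 105.1]
ee_rot: [41.2, 90.0, 33.3]
force: [-0.2, -0.4, 4.5]
gripper_width: 16.1
```

```bash
python3 st.py
```

```text
12.625 [ 14.99  29.39 101.77   0.02  48.8  -67.15] [565.   163.2  105.15] F [-0.18 -0.38  4.51] T [-0.08  0.13 -0.13] w 16.07 yaw 82.13
```

Emit:
move_arm(moves=[[[0,0,0],0.08,-1],[[0,0,0],0.16,-1],[[0,0,0],0.24,-1],[[0,0,0],0.32,-1],[[0,0,0],0.4,-1],[[0,0,0],0.4,-1],[[0,0,0],0.4,-1]], force=30)

```text
time_s: 13.5
ee_pos: [565.0, 163.1, 105.2]
ee_rot: [66.1, 90.0, 35.2]
force: [-0.5, -1.4, 6.1]
gripper_width: 15.8
```

```bash
python3 st.py
```

```text
13.5 [ 14.98  29.39 101.77   0.02  48.8  -44.21] [564.97 163.13 105.15] F [-0.52 -1.38  6.13] T [-0.23  0.09 -0.24] w 15.77 yaw 59.18
```

Emit:
move_arm(moves=[[[0,0,0],0.08,-1],[[0,0,0],0.16,-1],[[0,0,0],0.24,-1],[[0,0,0],0.24,-1]], force=30)

```text
time_s: 14.0
ee_pos: [564.9, 163.1, 105.1]
ee_rot: [62.6, 90.0, 18.0]
force: [-0.8, -1.7, 5.4]
gripper_width: 15.9
```

```bash
python3 st.py; python3 -c "
from h import *
crop('scene','k_s',265,150,100,85,8)"
```

```text
14.0 [ 14.98  29.39 101.77   0.    48.81 -30.45] [564.95 163.1  105.13] F [-0.8  -1.69  5.41] T [-0.3   0.2  -0.26] w 15.93 yaw 45.43
```

View pics/k_s.png

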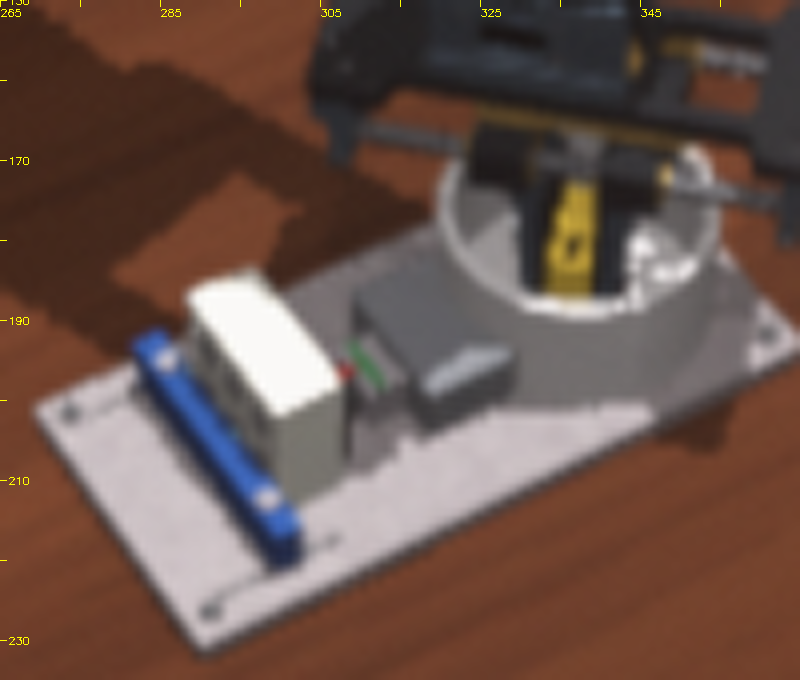

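Emit:
move_arm(moves=[[[0,0,0],0.06,-1],[[0,0,0],0.12,-1],[[0,0,0],0.12,-1]], force=30)

```text
time_s: 14.42
ee_pos: [564.9, 163.1, 105.1]
ee_rot: [63.9, 90.0, 12.4]
force: [-0.8, -2.0, 5.6]
gripper_width: 15.9
```

```bash
python3 st.py
```

```text
14.425 [ 14.98  29.39 101.77  -0.    48.81 -23.58] [564.94 163.1  105.14] F [-0.82 -2.02  5.65] T [-0.33  0.14 -0.26] w 15.94 yaw 38.57
```

Emit:
move_arm(moves=[[[0,0,0],0.04,-1],[[0,0,0],0.08,-1],[[0,0,0],0.08,-1]], force=30)

```text
time_s: 14.8
ee_pos: [564.9, 163.1, 105.1]
ee_rot: [55.2, 90.0, -0.8]
force: [-0.1, -1.2, 5.7]
gripper_width: 15.9
```

```bash
python3 st.py
```

```text
14.8 [ 14.98  29.39 101.78  -0.01  48.81 -19.03] [564.92 163.06 105.13] F [-0.08 -1.16  5.67] T [-0.26  0.18 -0.08] w 15.88 yaw 34.01
```

Emit:
move_arm(moves=[[[0,0,0],0.04,-1],[[0,0,0],0.08,-1],[[0,0,0],0.08,-1]], force=30)

```text
time_s: 15.18
ee_pos: [564.9, 163.1, 105.1]
ee_rot: [53.1, 90.0, -7.4]
force: [-1.2, -1.6, 4.9]
gripper_width: 15.8
```

```bash
python3 st.py; python3 -c "
from h import *
crop('scene','l_s',275,175,50,45,15)"
```

```text
15.175 [ 14.99  29.39 101.78  -0.01  48.81 -14.44] [564.91 163.08 105.15] F [-1.18 -1.61  4.91] T [-0.4   0.18 -0.09] w 15.84 yaw 29.44
```

View pics/l_s.png

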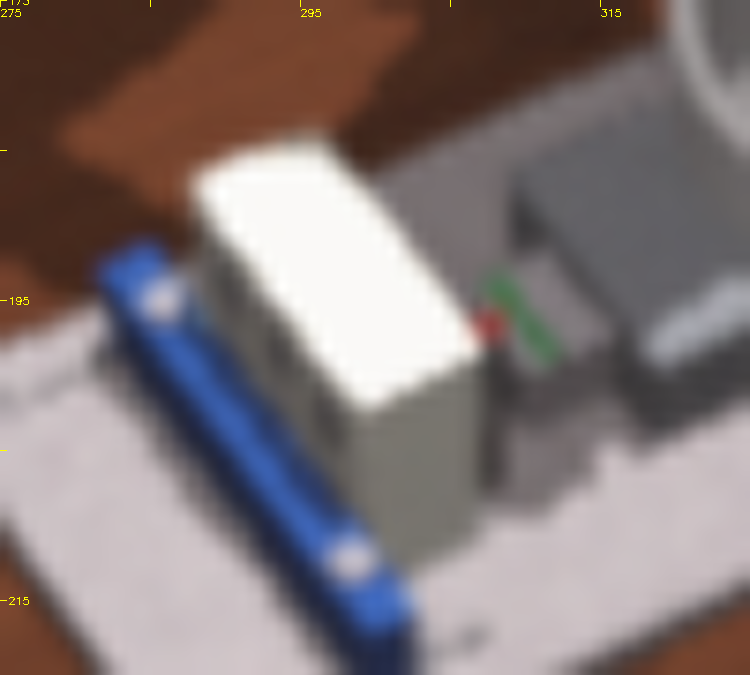

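Emit:
move_arm(moves=[[[0,0,0],0.05,-1]], force=30)

```text
time_s: 15.35
ee_pos: [564.9, 163.1, 105.1]
ee_rot: [36.3, 90.0, -27.1]
force: [-1.8, -0.7, 5.4]
gripper_width: 15.8
```

```bash
python3 st.py
```

```text
15.35 [ 14.99  29.39 101.78  -0.03  48.81 -11.56] [564.89 163.07 105.13] F [-1.81 -0.7   5.37] T [-0.24  0.23  0.3 ] w 15.83 yaw 26.57
```

Emit:
move_arm(moves=[[[0,0,0],0.05,-1]], force=30)

```text
time_s: 15.48
ee_pos: [564.9, 163.1, 105.1]
ee_rot: [36.7, 90.0, -29.6]
force: [-1.9, -1.1, 5.2]
gripper_width: 15.5
```

```bash
python3 st.py; python3 -c "
from h import *
crop('scene','m_s',275,175,50,45,15)
crop('top','m_t',295,195,50,45,15)"
```

```text
15.475 [ 14.99  29.39 101.78  -0.03  48.81  -8.69] [564.89 163.09 105.15] F [-1.92 -1.15  5.15] T [-0.18  0.23  0.4 ] w 15.52 yaw 23.70
```

View pics/m_s.png

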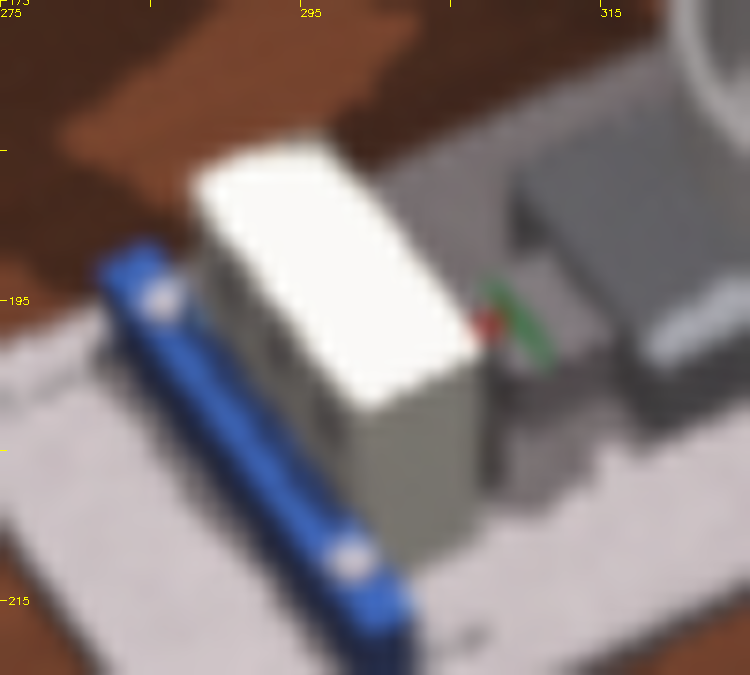

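View pics/m_t.png

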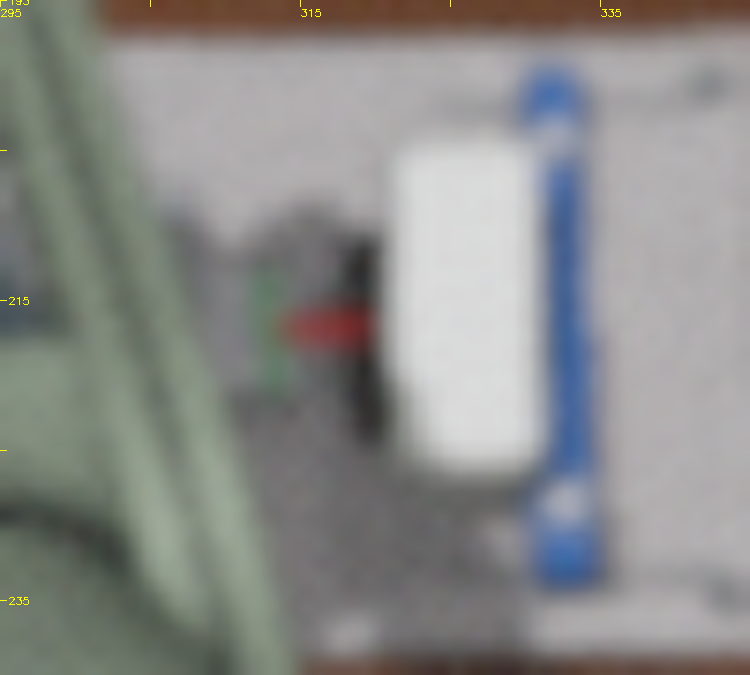

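```bash
cat > meas.py <<'E'
from fit import *
def prof(im):
    im=im.astype(float); r,g,b=im[...,0],im[...,1],im[...,2]; S=r+g+b+1
    return np.clip((r-(g+b)/2)/S-0.08,0,None), np.clip((g-(r+b)/2)/S-0.02,0,None), S
def cent(w,u0,u1,v0,v1):
    s=w[v0:v1,u0:u1]; V,U=np.mgrid[v0:v1,u0:u1]; return np.round([(s*U).sum()/s.sum(),(s*V).sum()/s.sum(),s.sum()],2)
def avg(n,k=3): return np.mean([viewer.grab_frame(n) for _ in range(k)],0)
if __name__=="__main__":
    t0=cv2.imread("pics/top0.png")[...,::-1]; s0=cv2.imread("pics/scene0.png")[...,::-1]
    t1=avg("top");s1=avg("scene"); np.save("t1.npy",t1);np.save("s1.npy",s1)
    for n,t in (("t0",t0),("t1",t1)):
        r,g,S=prof(t); print(n,"red",cent(r,307,324,213,221),"green",cent(g,304,320,210,223))
        print(np.round(S[212:214].mean(0)[308:325]), np.round(S[219:222].mean(0)[308:325]))
        print('redrow',np.round(r[215:218].mean(0)[308:325],2));print('grn',np.round(g[[213,214,219,220]].mean(0)[304:320],3))
    for n,t in (("s0",s0),("s1",s1)):
        r,g,S=prof(t); print(n,"red",cent(r,300,320,190,202),"green",cent(g,303,320,188,202))
    j=[565.5,79.5,.004]
    print("scene px per 10mm y", np.diff(proj("scene",T(j,[[0,0,33],[0,-10,33]])),axis=0),"top",np.diff(proj("top",T(j,[[0,-10,33],[0,-20,33]])),axis=0))
E
python3 meas.py; python3 st.py
```

```text
t0 red [314.56 216.53   3.06] green [308.16 217.45   0.4 ]
[420. 476. 510. 513. 510. 492. 428. 312. 223. 278. 385. 475. 514. 532.
 530. 524. 523.] [418. 450. 437. 395. 376. 382. 350. 258. 183. 220. 349. 451. 514. 527.
 523. 521. 520.]
redrow [0.   0.   0.   0.04 0.09 0.11 0.15 0.2  0.21 0.08 0.   0.   0.   0.
 0.   0.   0.  ]
grn [0.   0.   0.   0.   0.03 0.01 0.   0.   0.   0.   0.   0.   0.   0.
 0.   0.  ]
t1 red [317.15 216.34   1.94] green [307.82 216.97   1.01]
[328. 363. 372. 356. 324. 317. 332. 336. 320. 266. 181. 168. 364. 546.
 632. 654. 652.] [407. 383. 361. 347. 324. 315. 316. 309. 283. 246. 189. 143. 266. 450.
 568. 628. 649.]
redrow [0.   0.   0.   0.   0.   0.   0.03 0.07 0.1  0.14 0.19 0.1  0.   0.
 0.   0.   0.  ]
grn [0.01 0.01 0.01 0.01 0.   0.   0.   0.   0.02 0.03 0.   0.   0.   0.
 0.   0.  ]
s0 red [307.29 196.23   4.38] green [312.6  193.75   1.21]
s1 red [307.22 196.28   0.35] green [309.22 196.11   0.59]
scene px per 10mm y [[-3.05  1.47]] top [[ 3.48 -0.06]]
15.875 [ 14.98  29.39 101.78   0.    48.81  -8.71] [564.88 163.06 105.15] F [-1.31 -0.63  4.59] T [-0.28  0.15 -0.07] w 16.04 yaw 23.69
```

Emit:
move_arm(moves=[[[0,0,0],0.045,-1],[[0,0,0],0.09,-1]], force=30)

```text
time_s: 16.12
ee_pos: [564.9, 163.1, 105.1]
ee_rot: [33.3, 90.0, -38.2]
force: [-1.4, -1.9, 5.6]
gripper_width: 15.7
```

```bash
python3 st.py; python3 -c "
from h import *
crop('scene','n_s',295,182,30,26,24)
crop('top','n_t',300,203,30,26,24)"; python3 st.py
```

```text
16.125 [ 14.99  29.39 101.78  -0.03  48.82  -3.54] [564.88 163.07 105.13] F [-1.41 -1.88  5.61] T [-0.28  0.2   0.34] w 15.70 yaw 18.56
16.225 [ 14.99  29.39 101.78  -0.02  48.82  -3.55] [564.85 163.08 105.12] F [-1.52 -0.69  6.76] T [-0.36  0.18 -0.05] w 15.95 yaw 18.56
```

View pics/n_s.png

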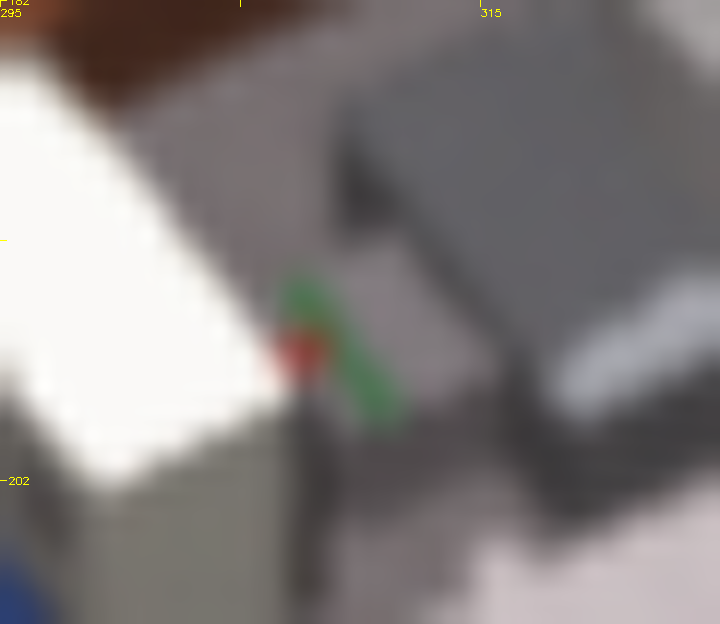

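View pics/n_t.png

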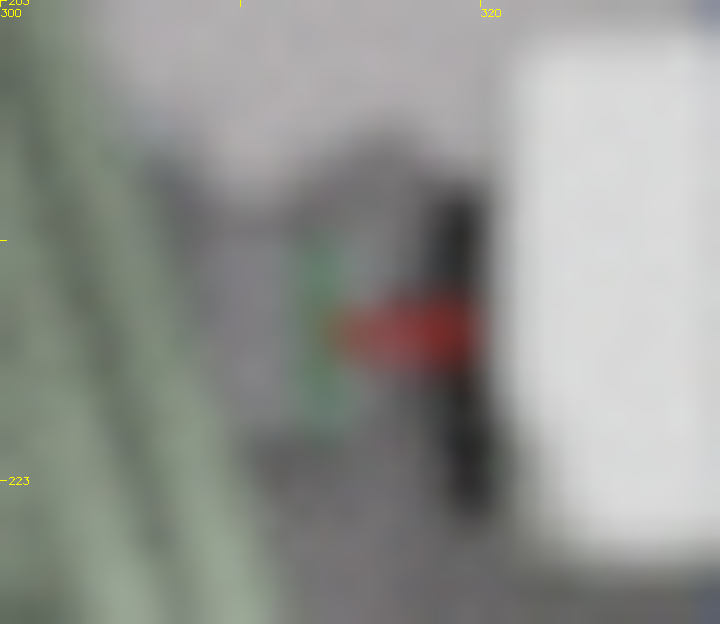

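Emit:
move_arm(moves=[[[0,0,0],0.03,-1],[[0,0,0],0.03,-1],[[0,0,0],0.03,-1]], force=30)

```text
time_s: 16.6
ee_pos: [564.9, 163.1, 105.1]
ee_rot: [51.5, 90.0, -21.7]
force: [-0.4, -0.2, 4.5]
gripper_width: 15.8
```

```bash
python3 st.py
```

```text
16.6 [ 14.99  29.39 101.78  -0.02  48.82  -1.87] [564.85 163.06 105.12] F [-0.38 -0.17  4.54] T [-0.32  0.22  0.12] w 15.80 yaw 16.87
```

Emit:
move_arm(moves=[[[0,0,0],0,-0.4],[[0,0,0],0,-0.2],[[0,0,0],0,-0.2],[[0,0,0],0,-0.2],[[0,0,0],0,-0.2]], force=10)

```text
time_s: 17.23
ee_pos: [564.8, 163.1, 104.7]
ee_rot: [-172.3, 90.0, 114.5]
force: [0.3, 0.1, 0.3]
gripper_width: 36.5
```

```bash
python3 st.py
```

```text
17.225 [ 14.98  29.42 101.8    0.01  48.78  -1.82] [564.8  163.06 104.69] F [0.31 0.09 0.33] T [-0.13  0.    0.02] w 36.54 yaw 16.79
```

Emit:
move_arm(moves=[[[-3,0,0],0,-0.2],[[-8,0,0],0,-0.2],[[-14,0,0],0,-0.2],[[-16,-4,-6],0,-0.2],[[-16,-6,-12],0,-0.2],[[-16,-8,-18],0,-0.2],[[-16,-8.6,-23.5],0,-0.2],[[-16,-8.6,-23.5],0,-0.2],[[-16,-8.6,-23.5],0,-0.2]])

```text
time_s: 18.35
ee_pos: [414.4, 363.2, 264.6]
ee_rot: [-13.5, 90.0, -86.6]
force: [1.1, -0.2, 0.0]
gripper_width: 36.6
```

```bash
python3 st.py; python3 -c "
from h import *
a=crop('scene','o_s',270,155,100,80,8)
b=crop('top','o_t',250,185,100,65,8)
crop('scene','o_s2',295,182,30,26,24,a)
crop('top','o_t2',300,203,30,26,24,b)
cv2.imwrite('pics/o_full.png',a)"
```

```text
18.35 [40.05 17.27 95.32 -0.03 67.43 23.2 ] [414.43 363.15 264.62] F [ 1.08 -0.25  0.03] T [-0.07  0.    0.07] w 36.56 yaw 16.86
```

View pics/o_s.png

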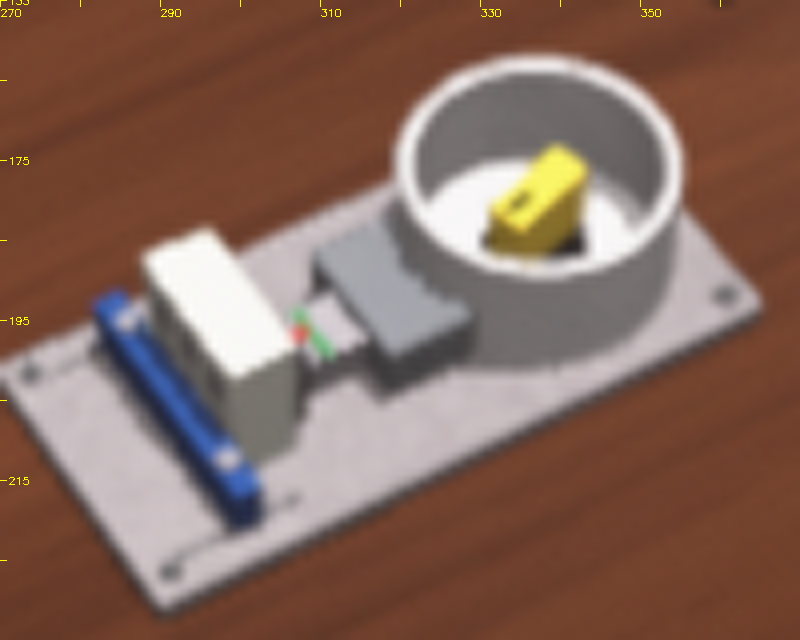

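View pics/o_t.png

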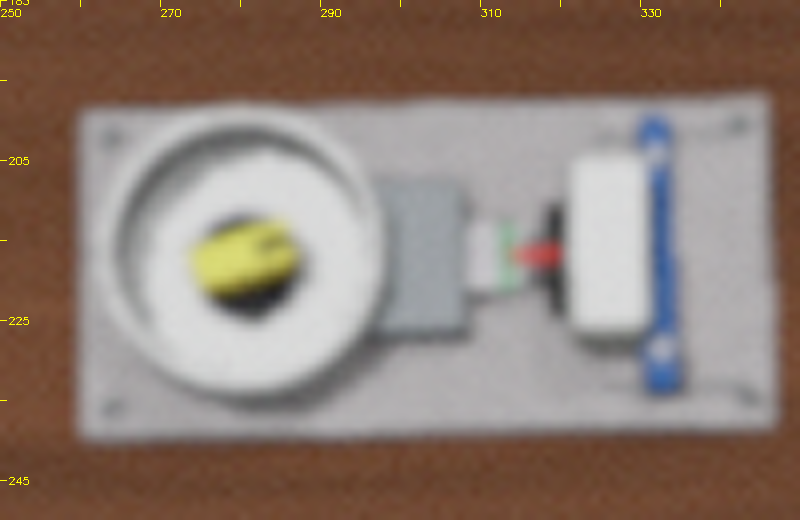

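View pics/o_s2.png

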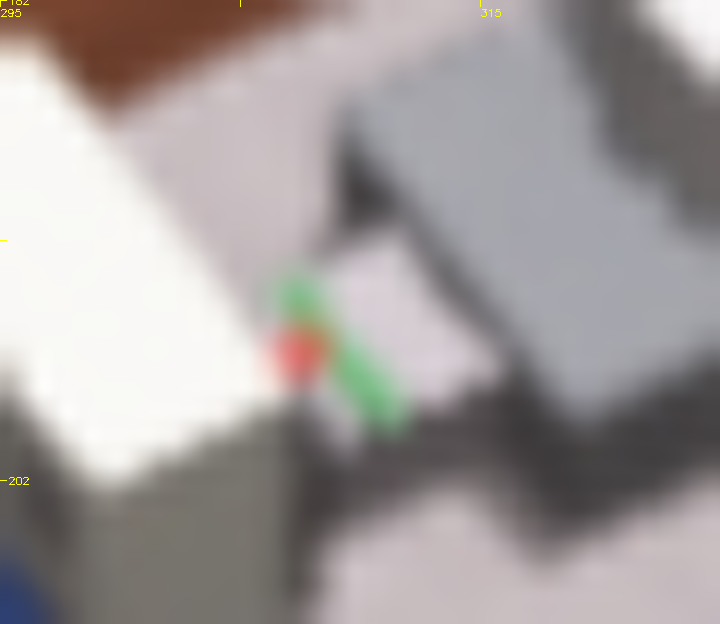

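View pics/o_t2.png

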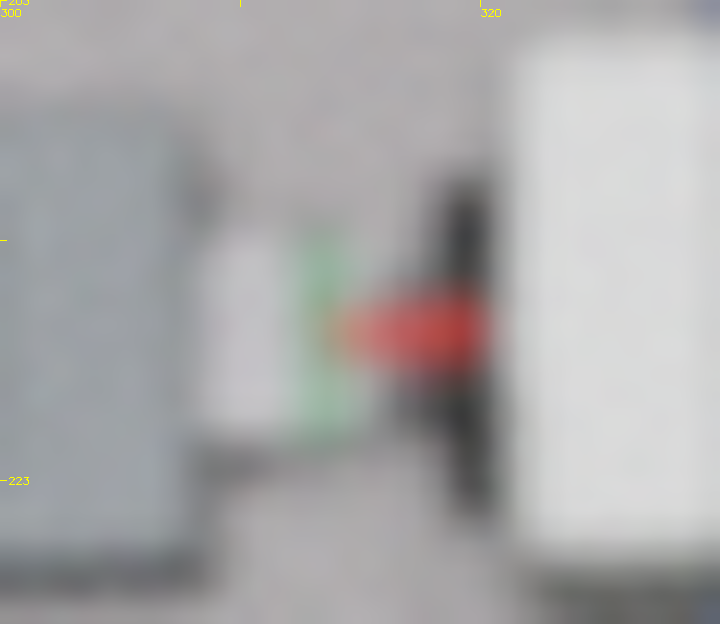

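```bash
sed -i 's/\[213,214,219,220\]/[213,214,219,220]/' meas.py; python3 meas.py; python3 - <<'E'
from meas import *
t0=cv2.imread("pics/top0.png")[...,::-1].astype(float);t1=np.load("t1.npy")
from scipy.optimize import minimize_scalar
from scipy.ndimage import shift
# pad dark + red registration, columns before block
for nm,rows in (("pad rows up",slice(211,214)),("pad low",slice(220,224)),("red",slice(215,218))):
    a=t0[rows].mean(0); b=t1[rows].mean(0)
    for ch in (0,1,2):
        f=lambda d:np.mean((shift(a[:,ch],d,order=3)[314:320]-b[314:320,ch])**2)
        ds=np.arange(1,5,.05); e=[f(d) for d in ds]; print(nm,ch,ds[int(np.argmin(e))],round(min(e),1),end='; ')
    print()
print(np.round(t0[215:218].mean(0)[308:322]).astype(int).tolist());print(np.round(t1[215:218].mean(0)[309:325]).astype(int).tolist())
print('off-row',np.round(t1[[213,219]].mean(0)[309:325]).astype(int).tolist())
E
```

```text
t0 red [314.56 216.53   3.06] green [308.16 217.45   0.4 ]
[420. 476. 510. 513. 510. 492. 428. 312. 223. 278. 385. 475. 514. 532.
 530. 524. 523.] [418. 450. 437. 395. 376. 382. 350. 258. 183. 220. 349. 451. 514. 527.
 523. 521. 520.]
redrow [0.   0.   0.   0.04 0.09 0.11 0.15 0.2  0.21 0.08 0.   0.   0.   0.
 0.   0.   0.  ]
grn [0.   0.   0.   0.   0.03 0.01 0.   0.   0.   0.   0.   0.   0.   0.
 0.   0.  ]
t1 red [317.61 216.44   2.02] green [313.01 216.7    0.19]
[459. 516. 548. 536. 504. 487. 509. 520. 497. 429. 300. 217. 365. 546.
 631. 652. 653.] [480. 518. 533. 528. 505. 473. 471. 447. 388. 328. 256. 199. 325. 508.
 609. 646. 652.]
redrow [0.   0.   0.   0.   0.   0.   0.   0.04 0.08 0.13 0.19 0.16 0.   0.
 0.   0.   0.  ]
grn [0.   0.   0.   0.   0.   0.   0.   0.   0.   0.02 0.01 0.   0.   0.
 0.   0.  ]
s0 red [307.29 196.23   4.38] green [312.6  193.75   1.21]
s1 red [307.12 196.3    0.33] green [309.12 196.76   0.67]
scene px per 10mm y [[-3.05  1.47]] top [[ 3.48 -0.06]]
pad rows up 0 3.0000000000000018 7.1; pad rows up 1 3.0000000000000018 4.2; pad rows up 2 3.00000000
[... 283 characters left out ...]
171, 108, 108], [170, 99, 99], [166, 88, 88], [159, 74, 72], [142, 64, 62], [121, 77, 77], [123, 113, 114], [153, 150, 151], [174, 170, 172], [178, 174, 176]]
[[187, 186, 189], [193, 191, 195], [187, 190, 191], [169, 182, 172], [159, 166, 146], [175, 153, 140], [183, 136, 133], [175, 111, 111], [166, 93, 92], [155, 74, 73], [143, 73, 72], [150, 127, 127], [185, 183, 184], [210, 211, 211], [216, 217, 217], [217, 218, 218]]
off-row [[186, 185, 188], [193, 192, 194], [186, 189, 189], [170, 184, 174], [154, 178, 161], [163, 176, 166], [164, 165, 164], [145, 142, 144], [120, 116, 118], [87, 83, 83], [68, 66, 66], [116, 118, 117], [176, 177, 177], [206, 207, 207], [216, 216, 217], [217, 218, 218]]
```

```bash
python3 - <<'E'
from meas import *
s0=cv2.imread("pics/scene0.png")[...,::-1].astype(float); s1=np.load("s1.npy")
for n,(x,y,w,h) in dict(tape=(215,278,45,40),glue=(308,245,30,45),pastels=(385,135,68,42)).items():
    print(n,np.abs(s0-s1)[y:y+h,x:x+w].max(2).mean().round(2))
env.job_done()
E
```

```text
tape 0.92
glue 0.95
pastels 0.84
the job is handed in; nothing more can be done
```

I stood the block upright and square in the jig, let go of it, and turned the knob clockwise about 65° until the jaw had pushed the block against the fence. I then opened the fingers, lifted out of the guard and handed the job in at about 18.7 s of the 67 s allowed.

**Clamping:** The last checks put the spring squeeze at about 5 mm, roughly 12–13 N. The drive moved 13.7 mm (from the turn) and the pad about 8.6 mm (from the top picture). In both pictures the pointer tip lies within the green band, at or just short of its middle. Read from the pictures alone, the squeeze is a little lower, about 4.5–5 mm.

**Other objects:** The tape, glue and pastels look unchanged from the first picture. The guard was not pressed on, and the arm was touching nothing at the end.

**What disagreed:**
- **Camera positions:** the two cameras differed by 3–4 mm on where the jig is. I settled this by closing the gripper on the knob and using where it stood.
- **Wrist torque:** the readings were too erratic to measure the force (0.30, 0.40, then 0.34 N m while turning). I relied on the angle and the pictures.
- **Fence position:** my first estimate, about y = -57.7 mm, was later corrected to about -56.3 mm.

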